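# Clear the canister and rake out the stone joint

## Robot

A 6-joint arm with a two-finger parallel gripper is mounted at the origin on the work surface. World frame = base frame: x ahead of the robot, y to its left, z up, the work surface at z = 0. Lengths are in m, angles in rad, forces in N, time in s.
With the tool pointing down it reaches from about 0.375 to 0.9 m from the base axis. Payload 3.1 kg.
Tool frame: the origin (TCP) lies on the front face of the gripper's body, between the roots of the fingers; the fingertips stand 73 mm ahead of it and the grasp point (between the pads) lies 54 mm ahead of it (manip.tips_ahead is the distance from the TCP to the fingertips, in m); z points along the fingers, y is the line along which they close (so a half turn about z gives the same grasp; the last joint's range is limited). The gripper opens to 85 mm and grips with 20 to 120 N. Pads are 22 mm wide; open, the fingers measure 114 mm over their backs; the gripper's body (76 mm by 85 mm) begins 54 mm behind the grasp point. The pads swing forward as they close: fully open they stand 13 mm farther back than shut.
Start: joints at [1.113, 0.527, 1.433, -0, 1.181, -0.178], TCP at [0.172, 0.601, 0.304] pointing down, gripper open.
Joint ranges: [-3.08, 3.08], [-0.75, 2.2], [0.22, 2.44], [-1.43, 4.57], [0, 2.65], [-2.85, 2.85]. Speed limits (rad/s): [2.79, 2.79, 3.14, 3.14, 3.14, 3.14].

## Interface

Orientations are given as a unit quaternion [x, y, z, w].
In Python, from station import sense, eyes, workorder, manip gives the robot as it stands.
- The arm moves only by the shell command python3 -m inch 'ROWS' [OPENING] [FORCE]. ROWS is JSON, a list of rows, each an object of numbers: "dx", "dy", "dz": the shift along the tool's x, y, z in cm; "wx", "wy", "wz": the turn, a rotation vector about the tool's x, y, z in degrees. In form: [{"dx": .., "dy": .., "dz": .., "wx": .., "wy": .., "wz": ..}, ...]. A call has 1 to 10 rows; each row shifts and turns the commanded pose from where the row before left it, along the tool's axes as they then stand; what a row does not reach is not made up. A row lasts 1/8 s, in which the tool goes at most 62.5 mm and 10.7 degrees, less where a joint would pass 70% of its speed; a pose out of reach is approached as far as the arm can. A call with a gripper value outside its range is refused whole. OPENING is the opening, from 0 (shut) to 1 (fully open), set as the call begins (- or left out, the last holds). The fingers move at their own pace and stop on an object; FORCE is the grip in N (left out, the last holds). Time passes only in rows, so rows that do not move let the fingers close. It gives the time, the measured TCP pose, the force, the opening and the grip force at its end, in the units of the state.
- sense(): the state, without advancing time (a new reading comes with each control period).
- eyes.snapshot(name): name is "scene" or "top" or "wrist"; returns the picture (480x640x3 uint8, red, green, blue); there is no depth.
- eyes.camera_params(name): a dict with "fx", "fy", "cx", "cy" (pixels), "rvec" (rotation vector, rad) and "tvec" (3), from world to camera coordinates, as OpenCV has them. Camera axes: x right, y down, z forward; pixel columns grow to the right and rows downward; lengths in m; the calibration is good to about 2 mm. The wrist camera is an equidistant fisheye: a pixel r from the principal point sees the ray r / f radians off the axis. A picture is of the moment at which its call begins: read the wrist's pose just before it. camera_params takes no time and is no camera call; for the wrist camera it gives the pose at the moment of the call.
- workorder.sign_off(): hands the job in; it is judged then, once.
The state is a dict: "t": time; "q": joint angles; "qd": joint speeds; "tau": joint torques, N m; "tcp_pos": TCP position; "tool_rot": TCP orientation; "force": force on the tool from outside, world axes, zero at the start; "ft_torque": the same for the moment, N m; "finger_gap": opening from 0.0 (shut) to 1.0 (fully open); "gripper_force": force on a finger pad.
Only numpy, scipy, OpenCV 4.12 (cv2) and the standard library are available. Lean on these libraries where they do the work, as an engineer would, in place of code of your own. Each camera call takes 0.05 s, during which the arm holds its last target. There are 200 camera calls.

## Task

The joint between the two stone slabs has to be raked out, but the canister is standing across it: lift the canister off, set it down upright in the square bamboo tray and let go. Then take the T-handled raker from its stand and, with its tip down in the joint, draw it slowly (no faster than about 5 cm a second) in one pass from the closed end all the way to the open end. Finally lay the raker back in its stand as it was, stem hanging down, and leave the lid and the timer undisturbed.

Things in the scene. Friction and masses are not known exactly. Their poses are not given: they have to be found in the camera images.
- slab: Pair of fixed grey-beige stone slabs, together 152 (x) x 240 (y) x 16 mm high, at any yaw. Between them an open joint 12 mm wide runs along own y at x = 0; its dark floor is 13 mm below the top (z = 3 mm). At the +y end a stone bridge 30 mm wide, level with the top, closes the joint; at the -y end it runs out through the edge. Origin: centre of the underside.
- joint_closed_end (a point): Closed end of the gap between the slabs, on its midline at the level of the slabs' top, where the joint meets the stone bridge (slab frame 0, +90, 16 mm).
- joint_open_end (a point): Open end of the gap between the slabs, on its midline at the level of the slabs' top, at the slabs' edge (slab frame 0, -120, 16 mm).
- canister: Round brushed aluminium canister, 90 mm diameter, 100 mm high, on its lid a fixed bamboo bar grip 64 mm long along own x, 16 mm thick along y, 34 mm high (z = 100 to 134 mm). About 0.45 kg. Stands on the slabs, over the joint. Origin: centre of the underside, z up.
- canister_grip (a point): Point in the middle of the canister's bar grip, 122 mm above its underside; axes as the canister's: squeeze the bar along y.
- tray: Fixed square shallow bamboo tray, 134 x 134 mm outside, walls 5 mm thick and 16 mm high, floor 5 mm thick (inside 124 x 124 mm). Origin: centre of the underside.
- raker: T-handled raker, 90 g: wooden crossbar 120 mm long (own x), 16 x 16 mm in section; a steel stem goes straight down from its middle, 10 mm diameter, tapering 30 to 40 mm below the bar's centre to a 5 mm tip that ends 60 mm below it. Origin: centre of the crossbar, stem along -z. Hangs in the stand; grip the bar's middle from above, squeezing along y.
- raker_tip (a point): Lower end of the raker's stem, 60 mm below the crossbar's centre.
- stand: Fixed bamboo stand of the raker: base 130 (x) x 60 (y) x 8 mm; two uprights 12 mm thick at x = -46 and +46 mm (80 mm free between) with saddles 66 mm high, 30 mm wide along y between lips that rise to 78 mm. The crossbar lies in the saddles along the stand's x. Origin: centre of the underside.
- stand_seat (a point): Where the crossbar's centre is when the raker lies in its stand: 74 mm above the underside of the stand, in the middle.
- silicone_lid: Bystander: round flat silicone lid, 112 mm diameter, 7 mm thick, with a small knob to 19 mm; loose. Origin: centre of the underside.
- timer: Bystander: small grey plastic timer 60 x 70 x 28 mm with a press button; loose. Origin: centre of the underside.
Things that resemble listed ones, but are neither listed nor needed, are in the scene too. What is shaped like the stand but orange is not meant. Several things have the shape of the canister; the one meant has the colours described above.

How it is judged:
On the way, in this order (a step that is already met when the one before it is completed fails the run):
1. the canister stands upright in the tray, released (horizontal distance between canister and tray below 0.03 m and z of canister in the frame of tray below 0.009 m and angle between canister's own z axis and vertical below 0.08 rad and contact force between the fingers and canister below 0.1 N and linear speed of canister below 0.03 m/s), for 0.2 s.
2. the raker's tip is down in the joint (at least 3.5 mm below the slabs' top), within 30 mm of the closed end (z of raker_tip in the frame of slab between 0 and 0.0125 m and x of raker_tip in the frame of slab between -0.007 and 0.007 m and y of raker_tip in the frame of slab between 0.06 and 0.095 m), for 0.04 s.
3. the tip, still down in the joint, passes 40 to 70 mm from the closed end (z of raker_tip in the frame of slab between 0 and 0.0125 m and x of raker_tip in the frame of slab between -0.007 and 0.007 m and y of raker_tip in the frame of slab between 0.02 and 0.05 m), for 0.04 s.
4. the tip, still down in the joint, passes 90 to 120 mm from the closed end (z of raker_tip in the frame of slab between 0 and 0.0125 m and x of raker_tip in the frame of slab between -0.007 and 0.007 m and y of raker_tip in the frame of slab between -0.03 and 0 m), for 0.04 s.
5. the tip, still down in the joint, passes 140 to 170 mm from the closed end (z of raker_tip in the frame of slab between 0 and 0.0125 m and x of raker_tip in the frame of slab between -0.007 and 0.007 m and y of raker_tip in the frame of slab between -0.08 and -0.05 m), for 0.04 s.
6. the tip, still down in the joint, comes within 30 mm of the open end (z of raker_tip in the frame of slab between 0 and 0.0125 m and x of raker_tip in the frame of slab between -0.007 and 0.007 m and y of raker_tip in the frame of slab between -0.13 and -0.09 m), for 0.04 s.
At the end, for the whole second after the job is handed in: Canister upright (0.08 rad) on the tray floor, centre within 30 mm of the tray's; raker in both saddles of its stand, stem down (0.1 rad), along the stand (0.3 rad), centre within 20 mm sideways and 4 mm in height of the seat; both released and at rest (all of step 1 and horizontal distance between raker and stand_seat below 0.02 m and z of raker in the frame of stand between 0.07 and 0.078 m and angle between raker's own z axis and vertical below 0.1 rad and angle between the x axis of raker and the x axis of stand, either way round below 0.3 rad and linear speed of raker below 0.03 m/s and contact force between the fingers and raker below 0.1 N); the robot touches nothing.
It fails at once if the raker moves faster than 0.1 m/s while its tip is down in the joint (z of raker_tip in the frame of slab between 0 and 0.0125 m and x of raker_tip in the frame of slab between -0.007 and 0.007 m and y of raker_tip in the frame of slab between -0.12 and 0.09 m and linear speed of raker above 0.1 m/s).
It fails at once if the canister is tipped by more than 0.5 rad (angle between canister's own z axis and vertical above 0.5 rad).
It fails at once if the canister is dropped (falls free faster than 0.5 m/s) (contact force between the fingers and canister below 0.1 N and linear speed of canister above 0.5 m/s).
It fails at once if the silicone lid or the timer is moved by more than 20 mm (distance of any of silicone_lid, timer from where it was at the start of the episode above 0.02 m).
It also fails if it takes over 72 s, if anything falls off the work surface, if the arm or the gripper's body presses on something with over 40 N, if the wrist force passes 120 N, or if a joint passes its speed limit or range.

## Working session

There is one attempt and no reset: what is moved stays moved. The work goes in short steps, Python scripts to look and compute and a shell command to move; the robot and the scene stay as the last step left them, time stands still between calls to the robot, and variables do not carry over. Pictures are saved under pics/ and viewed, at most 10 in all, crops included, and the job is handed in when it is done.

```bash
mkdir -p pics; ls; python3 - <<'E'
from station import sense, eyes, manip
import cv2
for n in ["top","scene"]:
    cv2.imwrite(f"pics/{n}1.png",eyes.snapshot(n)[:,:,::-1]); print(n,eyes.camera_params(n))
s=sense();print(s['t'],s['tcp_pos'],s['tool_rot'],manip.tips_ahead)
E
```

```text
pics
top {'fx': 547.786071839532, 'fy': 547.786071839532, 'cx': 323.02623903396494, 'cy': 245.49495360360962, 'rvec': array([ 2.17312133, -2.22655659,  0.0596275 ]), 'tvec': array([0.04754662, 0.51838418, 1.42189841])}
scene {'fx': 492.8063288456392, 'fy': 492.8063288456392, 'cx': 314.2318518391474, 'cy': 241.47680748856914, 'rvec': array([ 1.65486872,  2.02265469, -0.70109477]), 'tvec': array([ 0.03084121, -0.33582775,  1.49266811])}
0.1 [0.17173384 0.60040884 0.30301729] [ 1.38931055e-01  9.90301554e-01 -9.47954540e-04 -3.09899470e-04] 0.0726
```

View pics/top1.png

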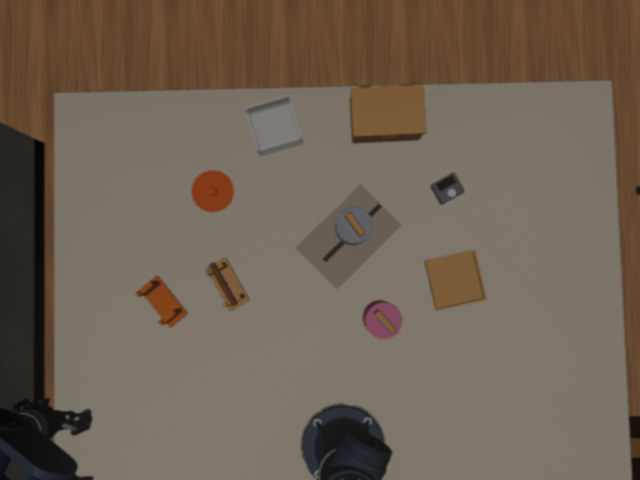

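View pics/scene1.png

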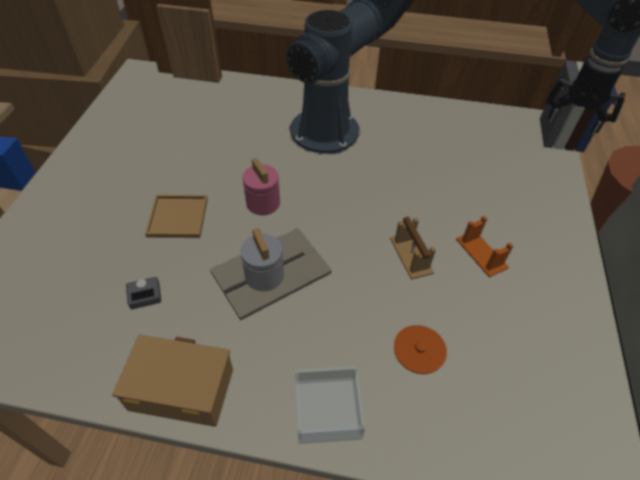

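```bash
python3 - <<'E'
import cv2
im=cv2.imread("pics/top1.png")[170:350,190:500]
cv2.imwrite("pics/crop1.png",cv2.resize(im,None,fx=2.58,fy=2.58,interpolation=cv2.INTER_CUBIC))
E
```

```text
(no output)
```

View pics/crop1.png

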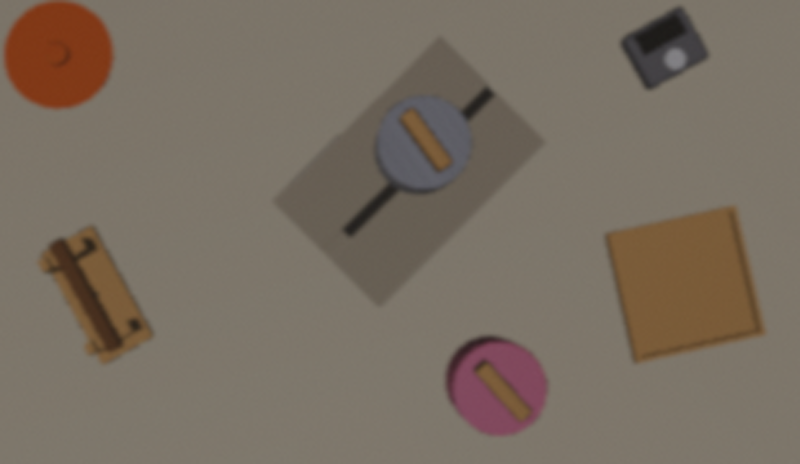

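The aluminium canister, at crop (424,143) = top (354,225), stands over the joint and is grey, so it is the one meant. The pink one at (383,319) is the lookalike. The bamboo tray is at (455,279) and the white tray at (275,125) is a distractor. The bamboo stand holding the raker is at (227,284) and the orange one at (162,302) is not meant. The joint's closed end is at crop (348,234) and its open end at (491,92).

```bash
cat > h.py <<'E'
import numpy as np, cv2
from scipy.spatial.transform import Rotation as R
from station import sense, eyes
def ray2z(uv,z,cam="top",P=None):
    P=P or eyes.camera_params(cam); Rm=cv2.Rodrigues(np.array(P['rvec']))[0]; t=np.array(P['tvec'])
    uv=np.atleast_2d(uv).astype(float)
    d=(uv-[P['cx'],P['cy']])/[P['fx'],P['fy']]
    if cam=="wrist":
        r=np.linalg.norm(d,axis=1,keepdims=True); d3=np.c_[np.sin(r)*d/np.maximum(r,1e-9),np.cos(r)]
    else: d3=np.c_[d,np.ones(len(d))]
    c=-Rm.T@t; w=d3@Rm
    return (c+w*((z-c[2])/w[:,2])[:,None])[:,:2]
def proj(p,P):  # wrist fisheye
    Rm=cv2.Rodrigues(np.array(P['rvec']))[0]; q=np.atleast_2d(p)@Rm.T+P['tvec']
    n=np.linalg.norm(q[:,:2],axis=1); th=np.arctan2(n,q[:,2]); 
    return q[:,:2]/n[:,None]*th[:,None]*P['fx']+[P['cx'],P['cy']]
def plan(target,yaw):
    """tool-down goal: TCP target, tool-y axis along yaw (mod pi). prints remaining shift in tool axes cm & wz deg"""
    s=sense(); T=R.from_quat(s['tool_rot']); 
    y=T.as_matrix()[:,1]; cur=np.arctan2(y[1],y[0]); 
    dy=(yaw-cur+np.pi/2)%np.pi-np.pi/2
    # goal orientation: z down, y along cur+dy
    a=cur+dy; Y=np.array([np.cos(a),np.sin(a),0]); Z=np.array([0,0,-1.]); G=np.c_[np.cross(Y,Z),Y,Z]
    print("t %.2f"%s['t'],"tcp",np.round(s['tcp_pos'],4),"shift cm",np.round(T.inv().apply(np.array(target)-s['tcp_pos'])*100,2),
      "turn deg",np.round(np.degrees((T.inv()*R.from_matrix(G)).as_rotvec()),1),"q6 %.2f"%s['q'][5], "after-turn shift",np.round(G.T@(np.array(target)-s['tcp_pos'])*100,2))
E
python3 - <<'E'
from h import *
f=lambda a,z: ray2z(np.array(a)/2.58+[190,170],z)
def show(n,a,z):
    p=f(a,z); print(n,np.round(p,3).tolist(),"c",np.round(p.mean(0),4),"len",np.round(np.linalg.norm(np.diff(p,axis=0),axis=1),3),"yaw",round(float(np.degrees(np.arctan2(*(p[1]-p[0])[::-1]))),1))
show("slab",[(440,37),(545,142),(380,307),(274,201)],.016)
show("joint c->o",[(348,234),(491,92)],.016)
show("can lid",[(424,143),(376,143)],.1)
show("bar",[(407,115),(444,167)],.134)
show("tray",[(606,234),(735,208),(764,333),(636,362)],.016)
show("raker",[(60,243),(115,347)],.082)
show("standbase",[(96,226),(153,333),(104,361)],.008)
show("lid",[(59,54)],.007) if 0 else None
print(sense()['tool_rot'],eyes.camera_params("wrist"))
E
```

```text
slab [[0.678, -0.067], [0.568, -0.171], [0.405, 0.001], [0.515, 0.105]] c [ 0.5413 -0.0332] len [0.151 0.237 0.151] yaw -136.6
joint c->o [[0.479, 0.031], [0.62, -0.118]] c [ 0.5498 -0.0433] len [0.205] yaw -46.6
can lid [[0.563, -0.043], [0.564, 0.003]] c [ 0.5633 -0.0199] len [0.046] yaw 88.6
bar [[0.586, -0.025], [0.537, -0.059]] c [ 0.5618 -0.042 ] len [0.059] yaw -146.1
tray [[0.473, -0.23], [0.496, -0.362], [0.369, -0.386], [0.343, -0.256]] c [ 0.4205 -0.3084] len [0.134 0.129 0.133] yaw -80.0
raker [[0.476, 0.309], [0.375, 0.258]] c [0.4256 0.2835] len [0.113] yaw -153.1
standbase [[0.494, 0.287], [0.384, 0.231], [0.357, 0.281]] c [0.4118 0.2662] len [0.123 0.057] yaw -153.0
[ 1.38931055e-01  9.90301554e-01 -9.47954540e-04 -3.09899470e-04] {'fx': 371.64829954431775, 'fy': 371.64829954431775, 'cx': 316.1487323244213, 'cy': 235.56252979163622, 'rvec': array([-2.29703155, -1.730877  , -0.27301118]), 'tvec': array([-0.62290643, -0.03887205,  0.37930478])}
```

```bash
python3 - <<'E'
from h import *
plan([.555,-.045,.32],np.radians(-56))
s=sense(); print(R.from_quat(s['tool_rot']).as_matrix().round(3))
P=eyes.camera_params("wrist");Rm=cv2.Rodrigues(P['rvec'])[0];T=R.from_quat(s['tool_rot'])
print("cam in tool",T.inv().apply(-Rm.T@P['tvec']-s['tcp_pos']),"axis",T.inv().apply(Rm[2]))
E
```

```text
t 0.10 tcp [0.1717 0.6004 0.303 ] shift cm [-54.61 -51.51  -1.62] turn deg [ -0.1  -0.1 -50. ] q6 -0.18 after-turn shift [  4.32 -74.94  -1.7 ]
[[-0.961  0.275 -0.001]
 [ 0.275  0.961 -0.002]
 [ 0.    -0.002 -1.   ]]
cam in tool [ 0.08006544 -0.00098209 -0.0684984 ] axis [-3.10398704e-01 -8.90799118e-05  9.50606457e-01]
```

```bash
python3 -m inch '[{"dx":-3.6,"dy":-3.4,"dz":-0.2},{"dx":-3.6,"dy":-3.4,"dz":-0.2},{"dx":-3.6,"dy":-3.4,"dz":-0.2},{"dx":-3.6,"dy":-3.4,"dz":-0.2},{"dx":-3.6,"dy":-3.4,"dz":-0.2},{"dx":-3.6,"dy":-3.4,"dz":-0.2},{"dx":-3.6,"dy":-3.4,"dz":-0.2},{"dx":-3.6,"dy":-3.4,"dz":-0.2},{"dx":-3.6,"dy":-3.4},{"dx":-3.6,"dy":-3.4}]' 1 && python3 -m inch '[{"dx":-3.7,"dy":-3.5},{"dx":-3.7,"dy":-3.5},{"dx":-3.7,"dy":-3.5},{"dx":-3.7,"dy":-3.5},{"dx":-3.7,"dy":-3.5},{"wz":-10},{"wz":-10},{"wz":-10},{"wz":-10},{"wz":-10}]' && python3 - <<'E'
from h import *
plan([.555,-.045,.32],np.radians(-56))
P=eyes.camera_params("wrist"); im=eyes.snapshot("wrist"); cv2.imwrite("pics/w1.png",im[:,:,::-1]); np.save("w1.npy",P,allow_pickle=True)
E
```

```text
invalid input at $[0]: expected keys dx, dy, dz, wx, wy, wz
```

```bash
python3 -m inch '[{"dx":-3.6,"dy":-3.4,"dz":-0.2,"wx":0,"wy":0,"wz":0},{"dx":-3.6,"dy":-3.4,"dz":-0.2,"wx":0,"wy":0,"wz":0},{"dx":-3.6,"dy":-3.4,"dz":-0.2,"wx":0,"wy":0,"wz":0},{"dx":-3.6,"dy":-3.4,"dz":-0.2,"wx":0,"wy":0,"wz":0},{"dx":-3.6,"dy":-3.4,"dz":-0.2,"wx":0,"wy":0,"wz":0},{"dx":-3.6,"dy":-3.4,"dz":-0.2,"wx":0,"wy":0,"wz":0},{"dx":-3.6,"dy":-3.4,"dz":-0.2,"wx":0,"wy":0,"wz":0},{"dx":-3.6,"dy":-3.4,"dz":-0.2,"wx":0,"wy":0,"wz":0},{"dx":-3.6,"dy":-3.4,"dz":0,"wx":0,"wy":0,"wz":0},{"dx":-3.6,"dy":-3.4,"dz":0,"wx":0,"wy":0,"wz":0}]' 1 && python3 -m inch '[{"dx":-3.7,"dy":-3.5,"dz":0,"wx":0,"wy":0,"wz":0},{"dx":-3.7,"dy":-3.5,"dz":0,"wx":0,"wy":0,"wz":0},{"dx":-3.7,"dy":-3.5,"dz":0,"wx":0,"wy":0,"wz":0},{"dx":-3.7,"dy":-3.5,"dz":0,"wx":0,"wy":0,"wz":0},{"dx":-3.7,"dy":-3.5,"dz":0,"wx":0,"wy":0,"wz":0},{"dx":0,"dy":0,"dz":0,"wx":0,"wy":0,"wz":-10},{"dx":0,"dy":0,"dz":0,"wx":0,"wy":0,"wz":-10},{"dx":0,"dy":0,"dz":0,"wx":0,"wy":0,"wz":-10},{"dx":0,"dy":0,"dz":0,"wx":0,"wy":0,"wz":-10},{"dx":0,"dy":0,"dz":0,"wx":0,"wy":0,"wz":-10}]' && python3 - <<'E'
from h import *
plan([.555,-.045,.32],np.radians(-56))
P=eyes.camera_params("wrist"); im=eyes.snapshot("wrist"); cv2.imwrite("pics/w1.png",im[:,:,::-1]); np.save("w1.npy",P,allow_pickle=True)
E
```

```text
t: 1.35
tcp_pos: [0.425, 0.1734, 0.3198]
tool_rot: [0.139, 0.99, 0.0, -0.0]
force: [0.4, 0.6, 0.6]
finger_gap: 1.0
gripper_force: 0.0
t: 2.6
tcp_pos: [0.5539, -0.0442, 0.3194]
tool_rot: [-0.295, 0.955, 0.0, -0.0]
force: [-0.8, -0.2, -0.1]
finger_gap: 0.998
gripper_force: 0.0
t 2.60 tcp [ 0.5539 -0.0442  0.3194] shift cm [-0.05 -0.13 -0.06] turn deg [ 0.1 -0.   0.4] q6 -2.45 after-turn shift [-0.05 -0.13 -0.06]
```

View pics/w1.png

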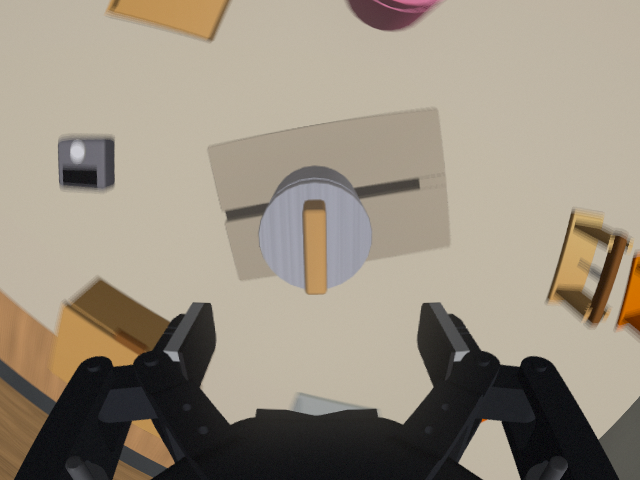

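```bash
python3 - <<'E'
from h import *
P=np.load("w1.npy",allow_pickle=True).item()
f=lambda a,z: ray2z(np.array(a),z,"wrist",P)
def show(n,a,z):
    p=f(a,z); print(n,np.round(p,4).tolist(),"c",np.round(p.mean(0),4),"len",np.round(np.linalg.norm(np.diff(p,axis=0),axis=1),3),"yaw",round(float(np.degrees(np.arctan2(*(p[1]-p[0])[::-1]))),1))
show("bar top",[(315.5,209),(316,293)],.150)
show("lid l/r",[(259,235),(372,235)],.116)
show("joint c->o",[(419,184),(227,215)],.016)
show("slab",[(208,147),(437,108),(450,245),(240,280)],.016)
c=f([(315.75,251)],.15)[0]; plan([*c,.192],np.radians(-56))
E
```

```text
bar top [[0.5365, -0.0568], [0.5872, -0.0218]] c [ 0.5618 -0.0393] len [0.062] yaw 34.6
lid l/r [[0.5851, -0.0767], [0.5358, -0.0043]] c [ 0.5605 -0.0405] len [0.088] yaw 124.3
joint c->o [[0.4806, 0.0353], [0.6215, -0.1118]] c [ 0.5511 -0.0383] len [0.204] yaw -46.2
slab [[0.571, -0.1662], [0.4056, 0.0034], [0.5128, 0.1079], [0.6784, -0.0621]] c [ 0.5419 -0.0293] len [0.237 0.15  0.237] yaw 134.3
t 2.65 tcp [ 0.5539 -0.0442  0.3195] shift cm [-0.81 -0.06 12.74] turn deg [ 0.1 -0.   0.6] q6 -2.45 after-turn shift [-0.8  -0.04 12.75]
```

```bash
python3 -m inch '[{"dx":-0.4,"dy":0,"dz":3,"wx":0,"wy":0,"wz":0.5},{"dx":-0.4,"dy":0,"dz":3,"wx":0,"wy":0,"wz":0},{"dx":0,"dy":0,"dz":3,"wx":0,"wy":0,"wz":0},{"dx":0,"dy":0,"dz":2.2,"wx":0,"wy":0,"wz":0},{"dx":0,"dy":0,"dz":1.4,"wx":0,"wy":0,"wz":0},{"dx":0,"dy":0,"dz":0,"wx":0,"wy":0,"wz":0}]' 1 && python3 -m inch '[{"dx":0,"dy":0,"dz":0,"wx":0,"wy":0,"wz":0},{"dx":0,"dy":0,"dz":0,"wx":0,"wy":0,"wz":0},{"dx":0,"dy":0,"dz":0,"wx":0,"wy":0,"wz":0},{"dx":0,"dy":0,"dz":0,"wx":0,"wy":0,"wz":0},{"dx":0,"dy":0,"dz":0,"wx":0,"wy":0,"wz":0},{"dx":0,"dy":0,"dz":0,"wx":0,"wy":0,"wz":0}]' 0 60
```

```text
t: 3.4
tcp_pos: [0.5604, -0.0397, 0.193]
tool_rot: [-0.288, 0.958, 0.001, -0.001]
force: [-0.4, -0.7, 1.8]
finger_gap: 1.001
gripper_force: 0.0
t: 4.15
tcp_pos: [0.5611, -0.0401, 0.1944]
tool_rot: [-0.288, 0.957, -0.0, 0.0]
force: [-0.9, -1.4, 4.4]
finger_gap: 0.176
gripper_force: 59.7
```

```bash
python3 -m inch '[{"dx":0,"dy":0,"dz":-1,"wx":0,"wy":0,"wz":0},{"dx":0,"dy":0,"dz":-2,"wx":0,"wy":0,"wz":0},{"dx":0,"dy":0,"dz":-2.5,"wx":0,"wy":0,"wz":5},{"dx":0,"dy":0,"dz":-2.5,"wx":0,"wy":0,"wz":7},{"dx":0,"dy":0,"dz":0,"wx":0,"wy":0,"wz":7},{"dx":0,"dy":0,"dz":0,"wx":0,"wy":0,"wz":7},{"dx":0,"dy":0,"dz":0,"wx":0,"wy":0,"wz":7},{"dx":0,"dy":0,"dz":0,"wx":0,"wy":0,"wz":7},{"dx":0,"dy":0,"dz":0,"wx":0,"wy":0,"wz":0}]' && python3 - <<'E'
from h import *
y=R.from_quat(sense()['tool_rot']).as_matrix()[:,1]
plan([.421,-.307,.27],np.arctan2(y[1],y[0])); print(sense()['finger_gap'])
E
```

```text
t: 5.28
tcp_pos: [0.56, -0.0394, 0.2731]
tool_rot: [0.056, 0.998, 0.0, -0.001]
force: [-0.0, 0.2, -5.6]
finger_gap: 0.179
gripper_force: 58.7
t 5.28 tcp [ 0.56   -0.0394  0.2731] shift cm [ 10.84 -28.14   0.32] turn deg [ 0.  -0.1  0. ] q6 -1.73 after-turn shift [ 10.84 -28.14   0.31]
0.17858232705340654
```

```bash
python3 -m inch '[{"dx":0.6,"dy":-1.5,"dz":0,"wx":0,"wy":0,"wz":0},{"dx":1.3,"dy":-3.3,"dz":0,"wx":0,"wy":0,"wz":0},{"dx":1.4,"dy":-3.8,"dz":0,"wx":0,"wy":0,"wz":0},{"dx":1.4,"dy":-3.8,"dz":0,"wx":0,"wy":0,"wz":0},{"dx":1.5,"dy":-3.8,"dz":0,"wx":0,"wy":0,"wz":0},{"dx":1.5,"dy":-3.8,"dz":0,"wx":0,"wy":0,"wz":0},{"dx":1.4,"dy":-3.5,"dz":0,"wx":0,"wy":0,"wz":0},{"dx":1.2,"dy":-3.1,"dz":0,"wx":0,"wy":0,"wz":0},{"dx":0.5,"dy":-1.5,"dz":0,"wx":0,"wy":0,"wz":0},{"dx":0,"dy":0,"dz":0,"wx":0,"wy":0,"wz":0}]' && python3 - <<'E'
from h import *
y=R.from_quat(sense()['tool_rot']).as_matrix()[:,1]
plan([.421,-.307,.183],np.arctan2(y[1],y[0]))
P=eyes.camera_params("wrist"); im=eyes.snapshot("wrist"); cv2.imwrite("pics/w2.png",im[:,:,::-1]); np.save("w2.npy",P,allow_pickle=True)
E
```

```text
t: 6.52
tcp_pos: [0.4213, -0.3077, 0.2739]
tool_rot: [0.057, 0.998, 0.0, 0.0]
force: [0.9, -0.3, -4.3]
finger_gap: 0.179
gripper_force: 59.0
t 6.53 tcp [ 0.4213 -0.3077  0.2739] shift cm [0.04 0.06 9.09] turn deg [ 0.  0. -0.] q6 -2.30 after-turn shift [0.04 0.06 9.09]
```

View pics/w2.png

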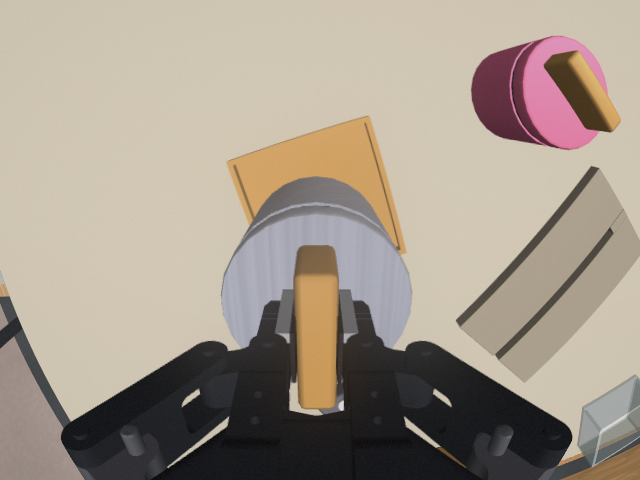

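```bash
python3 - <<'E'
from h import *
P=np.load("w2.npy",allow_pickle=True).item()
p=ray2z([(228,161),(369,116),(405,252)],.016,"wrist",P); print(p.round(4),np.linalg.norm(np.diff(p,axis=0),axis=1),(p[0]+p[2])/2)
E
```

```text
[[ 0.3686 -0.3817]
 [ 0.3442 -0.2533]
 [ 0.4737 -0.229 ]] [0.13071302 0.13175832] [ 0.42114378 -0.30534879]
```

```bash
python3 -m inch '[{"dx":0,"dy":0.2,"dz":1.5,"wx":0,"wy":0,"wz":0},{"dx":0,"dy":0,"dz":2.5,"wx":0,"wy":0,"wz":0},{"dx":0,"dy":0,"dz":2.4,"wx":0,"wy":0,"wz":0},{"dx":0,"dy":0,"dz":1.4,"wx":0,"wy":0,"wz":0},{"dx":0,"dy":0,"dz":0.6,"wx":0,"wy":0,"wz":0},{"dx":0,"dy":0,"dz":0.4,"wx":0,"wy":0,"wz":0},{"dx":0,"dy":0,"dz":0,"wx":0,"wy":0,"wz":0},{"dx":0,"dy":0,"dz":0,"wx":0,"wy":0,"wz":0}]'
```

```text
t: 7.58
tcp_pos: [0.4223, -0.3051, 0.1865]
tool_rot: [0.056, 0.998, -0.0, 0.0]
force: [-0.4, -0.4, -4.6]
finger_gap: 0.178
gripper_force: 59.0
```

```bash
python3 -m inch '[{"dx":0,"dy":0,"dz":0.2,"wx":0,"wy":0,"wz":0},{"dx":0,"dy":0,"dz":0.15,"wx":0,"wy":0,"wz":0},{"dx":0,"dy":0,"dz":0,"wx":0,"wy":0,"wz":0},{"dx":0,"dy":0,"dz":0,"wx":0,"wy":0,"wz":0}]'
```

```text
t: 8.07
tcp_pos: [0.4222, -0.3052, 0.1834]
tool_rot: [0.056, 0.998, -0.001, 0.0]
force: [-2.0, 1.1, 5.8]
finger_gap: 0.175
gripper_force: 60.6
```

```bash
python3 -m inch '[{"dx":0,"dy":0,"dz":0,"wx":0,"wy":0,"wz":0},{"dx":0,"dy":0,"dz":0,"wx":0,"wy":0,"wz":0},{"dx":0,"dy":0,"dz":0,"wx":0,"wy":0,"wz":0},{"dx":0,"dy":0,"dz":0,"wx":0,"wy":0,"wz":0},{"dx":0,"dy":0,"dz":-1,"wx":0,"wy":0,"wz":0},{"dx":0,"dy":0,"dz":-3,"wx":0,"wy":0,"wz":0},{"dx":0,"dy":0,"dz":-4,"wx":0,"wy":0,"wz":0},{"dx":0,"dy":0,"dz":-2,"wx":0,"wy":0,"wz":0}]' 1 && python3 - <<'E'
from h import *
# raker bar yaw -153 -> squeeze at -63; viewpoint above seat
plan([.4256,.2835,.27],np.radians(-63))
im=eyes.snapshot("wrist"); cv2.imwrite("pics/w3.png",im[:,:,::-1])
E
```

```text
t: 9.07
tcp_pos: [0.4226, -0.3054, 0.2851]
tool_rot: [0.056, 0.998, -0.001, 0.001]
force: [0.0, 0.0, -0.2]
finger_gap: 0.999
gripper_force: 0.0
t 9.07 tcp [ 0.4226 -0.3054  0.2851] shift cm [ 6.34 58.55  1.34] turn deg [ -0.2   0.1 -33.5] q6 -2.30 after-turn shift [-27.    52.33   1.51]
```

View pics/w3.png

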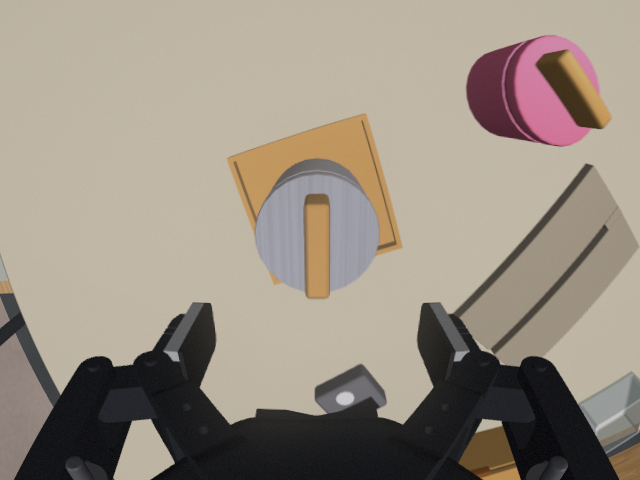

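```bash
python3 -m inch '[{"dx":0.2,"dy":2,"dz":0,"wx":0,"wy":0,"wz":0},{"dx":0.5,"dy":4.5,"dz":0,"wx":0,"wy":0,"wz":0},{"dx":0.5,"dy":5,"dz":0,"wx":0,"wy":0,"wz":0},{"dx":0.6,"dy":5,"dz":0,"wx":0,"wy":0,"wz":0},{"dx":0.6,"dy":5,"dz":0,"wx":0,"wy":0,"wz":0},{"dx":0.5,"dy":5,"dz":0,"wx":0,"wy":0,"wz":0},{"dx":0.5,"dy":5,"dz":0,"wx":0,"wy":0,"wz":0},{"dx":0.5,"dy":5,"dz":0,"wx":0,"wy":0,"wz":0},{"dx":0.5,"dy":5,"dz":0,"wx":0,"wy":0,"wz":0},{"dx":0.5,"dy":5,"dz":0,"wx":0,"wy":0,"wz":0}]' && python3 -m inch '[{"dx":0.5,"dy":5,"dz":0,"wx":0,"wy":0,"wz":0},{"dx":0.5,"dy":4.5,"dz":0,"wx":0,"wy":0,"wz":0},{"dx":0.4,"dy":2.5,"dz":0,"wx":0,"wy":0,"wz":0},{"dx":0,"dy":0,"dz":0.5,"wx":0,"wy":0,"wz":-8.5},{"dx":0,"dy":0,"dz":0.5,"wx":0,"wy":0,"wz":-8.5},{"dx":0,"dy":0,"dz":0.3,"wx":0,"wy":0,"wz":-8.5},{"dx":0,"dy":0,"dz":0,"wx":0,"wy":0,"wz":-8},{"dx":0,"dy":0,"dz":0,"wx":0,"wy":0,"wz":0}]'  && python3 - <<'E'
from h import *
plan([.4256,.2835,.27],np.radians(-63))
P=eyes.camera_params("wrist"); im=eyes.snapshot("wrist"); cv2.imwrite("pics/w4.png",im[:,:,::-1]); np.save("w4.npy",P,allow_pickle=True)
E
```

```text
t: 10.38
tcp_pos: [0.4235, 0.1649, 0.2812]
tool_rot: [0.056, 0.998, -0.0, -0.002]
force: [1.3, -0.7, -0.4]
finger_gap: 1.004
gripper_force: 0.0
t: 11.38
tcp_pos: [0.4235, 0.2836, 0.2681]
tool_rot: [-0.233, 0.972, -0.0, -0.002]
force: [-0.4, 0.0, 0.3]
finger_gap: 1.0
gripper_force: 0.0
t 11.38 tcp [0.4235 0.2836 0.2681] shift cm [-0.18 -0.11 -0.19] turn deg [ 0.  -0.2 -0. ] q6 -1.67 after-turn shift [-0.19 -0.11 -0.19]
```

View pics/w4.png

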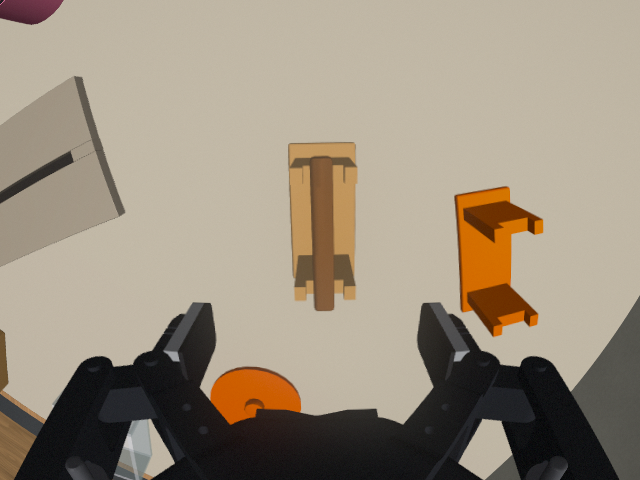

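```bash
python3 - <<'E'
from h import *
P=np.load("w4.npy",allow_pickle=True).item()
p=ray2z([(321,160),(324,310)],.082,"wrist",P); d=p[0]-p[1]; a=np.degrees(np.arctan2(d[1],d[0]))
print(p.round(4),p.mean(0),np.linalg.norm(d),a)
b=ray2z([(289,144),(355,143)],.008,"wrist",P); print("base edge mid",b.mean(0), np.linalg.norm(b[0]-b[1]))
s=ray2z([(300,291),(349,291),(297,174),(350,174)],.078,"wrist",P); print("lip mid",s.mean(0))
plan([*p.mean(0),.128],np.radians(a+90))
E
```

```text
[[0.3752 0.2624]
 [0.477  0.3173]] [0.42610025 0.2898437 ] 0.11559139417398917 -151.68053110690892
base edge mid [0.36822983 0.26107026] 0.05810029491942884
lip mid [0.4236511  0.28985372]
t 11.43 tcp [0.4238 0.2836 0.2683] shift cm [-0.53  0.45 14.03] turn deg [ 0.  -0.2 -1.4] q6 -1.67 after-turn shift [-0.49  0.44 14.03]
```

```bash
python3 -m inch '[{"dx":-0.4,"dy":0.4,"dz":2,"wx":0,"wy":-0.2,"wz":-1.4},{"dx":0,"dy":0,"dz":3.5,"wx":0,"wy":0,"wz":0},{"dx":0,"dy":0,"dz":3.5,"wx":0,"wy":0,"wz":0},{"dx":0,"dy":0,"dz":3,"wx":0,"wy":0,"wz":0},{"dx":0,"dy":0,"dz":1.3,"wx":0,"wy":0,"wz":0},{"dx":0,"dy":0,"dz":0.7,"wx":0,"wy":0,"wz":0},{"dx":0,"dy":0,"dz":0,"wx":0,"wy":0,"wz":0}]' && python3 -m inch '[{"dx":0,"dy":0,"dz":0,"wx":0,"wy":0,"wz":0},{"dx":0,"dy":0,"dz":0,"wx":0,"wy":0,"wz":0},{"dx":0,"dy":0,"dz":0,"wx":0,"wy":0,"wz":0},{"dx":0,"dy":0,"dz":0,"wx":0,"wy":0,"wz":0},{"dx":0,"dy":0,"dz":0,"wx":0,"wy":0,"wz":0},{"dx":0,"dy":0,"dz":0,"wx":0,"wy":0,"wz":0}]' 0 60; python3 -c "
from h import *
s=sense();print(s['tcp_pos'],s['tool_rot'],s['q'][5])
P=eyes.camera_params('wrist'); im=eyes.snapshot('wrist'); cv2.imwrite('pics/w5.png',im[:,:,::-1])"
```

```text
t: 12.3
tcp_pos: [0.4277, 0.2892, 0.1296]
tool_rot: [-0.245, 0.969, 0.0, 0.002]
force: [-0.0, 0.8, 0.2]
finger_gap: 1.002
gripper_force: 0.0
t: 13.05
tcp_pos: [0.4277, 0.2892, 0.1299]
tool_rot: [-0.246, 0.969, 0.0, 0.002]
force: [-1.4, 0.0, 5.7]
finger_gap: 0.178
gripper_force: 59.0
[0.42766845 0.28922255 0.12986449] [-2.45525117e-01  9.69388018e-01  4.72998445e-04  2.01575641e-03] -1.6897373765657846
```

```bash
python3 -m inch '[{"dx":0,"dy":0,"dz":-0.8,"wx":0,"wy":0,"wz":0},{"dx":0,"dy":0,"dz":-1.6,"wx":0,"wy":0,"wz":0},{"dx":0,"dy":0,"dz":-2.2,"wx":0,"wy":0,"wz":0},{"dx":0,"dy":0,"dz":-2.2,"wx":0,"wy":0,"wz":0},{"dx":0,"dy":0,"dz":-1.5,"wx":0,"wy":0,"wz":0},{"dx":0,"dy":0,"dz":-0.4,"wx":0,"wy":0,"wz":0},{"dx":0,"dy":0,"dz":0,"wx":0,"wy":0,"wz":0}]' && python3 - <<'E'
from h import *
y=R.from_quat(sense()['tool_rot']).as_matrix()[:,1]
plan([.489,.027,.20],np.arctan2(y[1],y[0]))
E
```

```text
t: 13.98
tcp_pos: [0.4272, 0.2889, 0.2165]
tool_rot: [-0.246, 0.969, 0.0, 0.002]
force: [-0.4, -0.5, -1.5]
finger_gap: 0.179
gripper_force: 58.5
t 13.97 tcp [0.4272 0.2889 0.2165] shift cm [  7.03 -25.98   1.62] turn deg [-0.   0.2  0. ] q6 -1.69 after-turn shift [  7.03 -25.98   1.65]
```

```bash
python3 -m inch '[{"dx":0.4,"dy":-1.6,"dz":0,"wx":0,"wy":0.2,"wz":0},{"dx":0.9,"dy":-3.4,"dz":0.2,"wx":0,"wy":0,"wz":0},{"dx":1,"dy":-3.8,"dz":0.2,"wx":0,"wy":0,"wz":0},{"dx":1,"dy":-3.8,"dz":0.2,"wx":0,"wy":0,"wz":0},{"dx":1,"dy":-3.8,"dz":0.2,"wx":0,"wy":0,"wz":0},{"dx":1,"dy":-3.8,"dz":0.3,"wx":0,"wy":0,"wz":0},{"dx":1,"dy":-3.3,"dz":0.3,"wx":0,"wy":0,"wz":0},{"dx":0.5,"dy":-1.7,"dz":0.2,"wx":0,"wy":0,"wz":0},{"dx":0.2,"dy":-0.8,"dz":0,"wx":0,"wy":0,"wz":0},{"dx":0,"dy":0,"dz":0,"wx":0,"wy":0,"wz":0}]' && python3 - <<'E'
from h import *
y=R.from_quat(sense()['tool_rot']).as_matrix()[:,1]
plan([.489,.027,.124],np.arctan2(y[1],y[0]))
P=eyes.camera_params("wrist"); im=eyes.snapshot("wrist"); cv2.imwrite("pics/w6.png",im[:,:,::-1]); np.save("w6.npy",P,allow_pickle=True)
E
```

```text
t: 15.22
tcp_pos: [0.4894, 0.027, 0.2003]
tool_rot: [-0.245, 0.969, 0.0, -0.0]
force: [-0.5, -0.4, -2.0]
finger_gap: 0.173
gripper_force: 58.6
t 15.22 tcp [0.4894 0.027  0.2003] shift cm [0.03 0.01 7.63] turn deg [ 0. -0.  0.] q6 -2.24 after-turn shift [0.03 0.01 7.63]
```

View pics/w6.png

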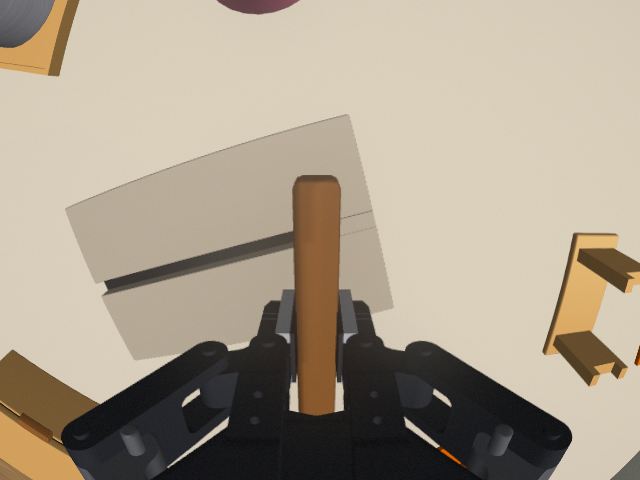

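```bash
python3 - <<'E'
from h import *
P=np.load("w6.npy",allow_pickle=True).item()
g=cv2.cvtColor(cv2.imread("pics/w6.png"),cv2.COLOR_BGR2GRAY).astype(float)
s=sense(); C=[]
for u in (140,200,250,285):
    v0=int(np.interp(u,[107,293],[288,235])); col=g[v0-14:v0+16,u-1:u+2].mean(1); d=np.diff(col)
    a=v0-14+np.argmin(d)+.5; b=v0-14+np.argmax(d)+.5; p=ray2z([(u,a),(u,b)],.016,"wrist",P)
    n=np.array([.724,.690]); print(u,col.astype(int)[::2],a,b,p.round(4).tolist(),(p@n).round(4)); C.append(p.mean(0))
C=np.array(C); d=C[0]-C[-1]; print("axis deg",np.degrees(np.arctan2(d[1],d[0])))
bar=ray2z([(317,180),(317,413)],s['tcp_pos'][2]-.056+.008,"wrist",P); print("bar",bar,bar.mean(0),np.linalg.norm(bar[0]-bar[1]),"tcp",s['tcp_pos'])
sl=ray2z([(349,114),(66,208),(393,306)],.016,"wrist",P); print("slab corners",sl.round(4), np.linalg.norm(sl[0]-sl[1:],axis=1), (sl[1]+sl[2])/2)
oe=ray2z([(107,283),(103,296)],.016,"wrist",P); print("open end",oe.mean(0), oe@[.724,.69])
E
```

```text
140 [172 171 171 167  59  56  55  56  58  79  81 135 172 171 171] 270.5 285.5 [[0.5843, -0.0829], [0.5974, -0.0789]] [0.3658 0.3781]
200 [171 172 171 172 111  67  67  68  68  73  87  88 136 170 171] 254.5 270.5 [[0.5459, -0.0423], [0.5582, -0.0374]] [0.366  0.3783]
250 [170 170 170 171 145  73  73  72  72  73  86  92  90 160 170] 241.5 257.5 [[0.518, -0.0126], [0.5293, -0.0073]] [0.3663 0.3782]
285 [170 169 169 169 167  76  71  70  69  71  74  88  90 122 167] 232.5 248.5 [[0.4997, 0.0069], [0.5106, 0.0124]] [0.3665 0.3782]
axis deg -46.5715341877007
bar [[ 0.43564509 -0.00226794]
 [ 0.52249773  0.04471738]] [0.47907141 0.02122472] 0.09874715768841391 tcp [0.48913959 0.02753489 0.20032232]
slab corners [[ 0.4053  0.0063]
 [ 0.568  -0.1654]
 [ 0.5137  0.1083]] [0.23653064 0.14887635] [ 0.54087321 -0.02853588]
open end [ 0.6197546  -0.10843312] [0.36869629 0.37907067]
```

```bash
python3 -m inch '[{"dx":0.1,"dy":0,"dz":1.5,"wx":0,"wy":0,"wz":0},{"dx":0,"dy":0,"dz":2,"wx":0,"wy":0,"wz":0},{"dx":0,"dy":0,"dz":1.5,"wx":0,"wy":0,"wz":0},{"dx":0,"dy":0,"dz":0.8,"wx":0,"wy":0,"wz":0},{"dx":0,"dy":0,"dz":0.4,"wx":0,"wy":0,"wz":0},{"dx":0,"dy":0,"dz":0.3,"wx":0,"wy":0,"wz":0},{"dx":0,"dy":0,"dz":0.3,"wx":0,"wy":0,"wz":0},{"dx":0,"dy":0,"dz":0,"wx":0,"wy":0,"wz":0}]'
```

```text
t: 16.27
tcp_pos: [0.4886, 0.0264, 0.1324]
tool_rot: [-0.245, 0.969, -0.0, 0.0]
force: [-0.8, 0.2, -0.1]
finger_gap: 0.174
gripper_force: 58.6
```

```bash
python3 -m inch '[{"dx":0,"dy":0,"dz":0.2,"wx":0,"wy":0,"wz":0},{"dx":0,"dy":0,"dz":0.2,"wx":0,"wy":0,"wz":0},{"dx":0,"dy":0,"dz":0.2,"wx":0,"wy":0,"wz":0},{"dx":0,"dy":0,"dz":0.2,"wx":0,"wy":0,"wz":0},{"dx":0,"dy":0,"dz":0.1,"wx":0,"wy":0,"wz":0},{"dx":0,"dy":0,"dz":0,"wx":0,"wy":0,"wz":0},{"dx":0,"dy":0,"dz":0,"wx":0,"wy":0,"wz":0}]'
```

```text
t: 17.15
tcp_pos: [0.4886, 0.0265, 0.1234]
tool_rot: [-0.246, 0.969, -0.0, 0.0]
force: [-0.2, 0.6, -2.0]
finger_gap: 0.173
gripper_force: 58.6
```

```bash
python3 -m inch '[{"dx":-0.07,"dy":-0.24,"dz":0,"wx":0,"wy":0,"wz":0},{"dx":-0.13,"dy":-0.48,"dz":0,"wx":0,"wy":0,"wz":0},{"dx":-0.13,"dy":-0.48,"dz":0,"wx":0,"wy":0,"wz":0},{"dx":-0.13,"dy":-0.48,"dz":0,"wx":0,"wy":0,"wz":0},{"dx":-0.13,"dy":-0.48,"dz":0,"wx":0,"wy":0,"wz":0},{"dx":-0.13,"dy":-0.48,"dz":0,"wx":0,"wy":0,"wz":0},{"dx":-0.13,"dy":-0.48,"dz":0,"wx":0,"wy":0,"wz":0},{"dx":-0.13,"dy":-0.48,"dz":0,"wx":0,"wy":0,"wz":0},{"dx":-0.13,"dy":-0.48,"dz":0,"wx":0,"wy":0,"wz":0},{"dx":-0.13,"dy":-0.48,"dz":0,"wx":0,"wy":0,"wz":0}]'; python3 -c "
from h import *
p=sense()['tcp_pos'][:2];print('n',p@[.724,.69],'y',-(p-[.541,-.0285])@[.69,-.724],sense()['q'][5])"
```

```text
t: 18.4
tcp_pos: [0.5214, -0.0079, 0.1234]
tool_rot: [-0.246, 0.969, -0.0, -0.0]
force: [-0.6, 0.5, -1.3]
finger_gap: 0.173
gripper_force: 58.6
n 0.3720644262173491 y 0.02841591462160075 -2.2965312221958145
```

```bash
python3 -m inch '[{"dx":-0.13,"dy":-0.48,"dz":0,"wx":0,"wy":0,"wz":0},{"dx":-0.13,"dy":-0.48,"dz":0,"wx":0,"wy":0,"wz":0},{"dx":-0.13,"dy":-0.48,"dz":0,"wx":0,"wy":0,"wz":0},{"dx":-0.13,"dy":-0.48,"dz":0,"wx":0,"wy":0,"wz":0},{"dx":-0.13,"dy":-0.48,"dz":0,"wx":0,"wy":0,"wz":0},{"dx":-0.13,"dy":-0.48,"dz":0,"wx":0,"wy":0,"wz":0},{"dx":-0.13,"dy":-0.48,"dz":0,"wx":0,"wy":0,"wz":0},{"dx":-0.13,"dy":-0.48,"dz":0,"wx":0,"wy":0,"wz":0},{"dx":-0.13,"dy":-0.48,"dz":0,"wx":0,"wy":0,"wz":0},{"dx":-0.13,"dy":-0.48,"dz":0,"wx":0,"wy":0,"wz":0}]'; python3 -c "
from h import *
p=sense()['tcp_pos'][:2];print('n',p@[.724,.69],'y',-(p-[.541,-.0285])@[.69,-.724],sense()['q'][5])"
```

```text
t: 19.65
tcp_pos: [0.5557, -0.0439, 0.1234]
tool_rot: [-0.246, 0.969, -0.0, -0.0]
force: [-0.1, 0.3, -0.9]
finger_gap: 0.175
gripper_force: 58.6
n 0.37199639524835265 y -0.02132073019874488 -2.3462425654842534
```

```bash
python3 -m inch '[{"dx":-0.13,"dy":-0.48,"dz":0,"wx":0,"wy":0,"wz":0},{"dx":-0.13,"dy":-0.48,"dz":0,"wx":0,"wy":0,"wz":0},{"dx":-0.13,"dy":-0.48,"dz":0,"wx":0,"wy":0,"wz":0},{"dx":-0.13,"dy":-0.48,"dz":0,"wx":0,"wy":0,"wz":0},{"dx":-0.13,"dy":-0.48,"dz":0,"wx":0,"wy":0,"wz":0},{"dx":-0.13,"dy":-0.48,"dz":0,"wx":0,"wy":0,"wz":0},{"dx":-0.13,"dy":-0.48,"dz":0,"wx":0,"wy":0,"wz":0},{"dx":-0.13,"dy":-0.48,"dz":0,"wx":0,"wy":0,"wz":0},{"dx":-0.13,"dy":-0.48,"dz":0,"wx":0,"wy":0,"wz":0},{"dx":-0.13,"dy":-0.48,"dz":0,"wx":0,"wy":0,"wz":0}]'; python3 -c "
from h import *
p=sense()['tcp_pos'][:2];print('n',p@[.724,.69],'y',-(p-[.541,-.0285])@[.69,-.724],sense()['q'][5])"
```

```text
t: 20.9
tcp_pos: [0.59, -0.08, 0.1234]
tool_rot: [-0.246, 0.969, -0.0, -0.0]
force: [0.7, -0.3, -0.6]
finger_gap: 0.174
gripper_force: 58.6
n 0.37196790429995774 y -0.07108444753136162 -2.3891618303954028
```

```bash
python3 -m inch '[{"dx":-0.13,"dy":-0.48,"dz":0,"wx":0,"wy":0,"wz":0},{"dx":-0.13,"dy":-0.48,"dz":0,"wx":0,"wy":0,"wz":0},{"dx":-0.13,"dy":-0.48,"dz":0,"wx":0,"wy":0,"wz":0},{"dx":-0.13,"dy":-0.48,"dz":0,"wx":0,"wy":0,"wz":0},{"dx":-0.13,"dy":-0.48,"dz":0,"wx":0,"wy":0,"wz":0},{"dx":-0.13,"dy":-0.48,"dz":0,"wx":0,"wy":0,"wz":0},{"dx":-0.13,"dy":-0.48,"dz":0,"wx":0,"wy":0,"wz":0},{"dx":-0.13,"dy":-0.48,"dz":0,"wx":0,"wy":0,"wz":0},{"dx":-0.13,"dy":-0.48,"dz":0,"wx":0,"wy":0,"wz":0},{"dx":-0.07,"dy":-0.24,"dz":0,"wx":0,"wy":0,"wz":0}]'; python3 -m inch '[{"dx":0,"dy":0,"dz":0,"wx":0,"wy":0,"wz":0},{"dx":0,"dy":0,"dz":-0.3,"wx":0,"wy":0,"wz":0},{"dx":0,"dy":0,"dz":-0.5,"wx":0,"wy":0,"wz":0},{"dx":0,"dy":0,"dz":-0.5,"wx":0,"wy":0,"wz":0},{"dx":0,"dy":0,"dz":-1,"wx":0,"wy":0,"wz":0},{"dx":0,"dy":0,"dz":-2.5,"wx":0,"wy":0,"wz":0},{"dx":0,"dy":0,"dz":-3,"wx":0,"wy":0,"wz":0},{"dx":0,"dy":0,"dz":-1.5,"wx":0,"wy":0,"wz":0},{"dx":0,"dy":0,"dz":0,"wx":0,"wy":0,"wz":0}]'; python3 -c "
from h import *
p=sense()['tcp_pos'][:2];print('n',p@[.724,.69],'y',-(p-[.541,-.0285])@[.69,-.724])
Q=R.from_quat([-.2455,.9694,0.0005,0.002]);y=Q.as_matrix()[:,1]
plan([.4277,.2892,.2165],np.arctan2(y[1],y[0]))"
```

```text
t: 22.15
tcp_pos: [0.6227, -0.1142, 0.1234]
tool_rot: [-0.245, 0.969, -0.0, 0.0]
force: [0.4, 1.1, -1.2]
finger_gap: 0.178
gripper_force: 58.6
t: 23.28
tcp_pos: [0.623, -0.1141, 0.2179]
tool_rot: [-0.246, 0.969, -0.001, 0.001]
force: [-1.4, 0.5, -1.4]
finger_gap: 0.176
gripper_force: 58.6
n 0.3722902121639858 y -0.11852705090840601
t 23.27 tcp [ 0.623  -0.1141  0.2179] shift cm [-2.030e+00  4.476e+01  4.000e-02] turn deg [-0.1  0.1  0. ] q6 -2.42 after-turn shift [-2.02 44.76  0.14]
```

```bash
python3 -m inch '[{"dx":-0.1,"dy":1.5,"dz":0,"wx":0,"wy":0,"wz":0},{"dx":-0.2,"dy":3.5,"dz":0,"wx":0,"wy":0,"wz":0},{"dx":-0.2,"dy":4.5,"dz":0,"wx":0,"wy":0,"wz":0},{"dx":-0.2,"dy":4.5,"dz":0,"wx":0,"wy":0,"wz":0},{"dx":-0.2,"dy":4.5,"dz":0,"wx":0,"wy":0,"wz":0},{"dx":-0.2,"dy":4.5,"dz":0,"wx":0,"wy":0,"wz":0},{"dx":-0.2,"dy":4.5,"dz":0,"wx":0,"wy":0,"wz":0},{"dx":-0.2,"dy":4.5,"dz":0,"wx":0,"wy":0,"wz":0},{"dx":-0.2,"dy":4.5,"dz":0,"wx":0,"wy":0,"wz":0},{"dx":-0.2,"dy":4,"dz":0,"wx":0,"wy":0,"wz":0}]'; python3 -m inch '[{"dx":-0.1,"dy":2.5,"dz":0,"wx":0,"wy":0,"wz":0},{"dx":0,"dy":1.3,"dz":0,"wx":0,"wy":0,"wz":0},{"dx":0,"dy":0.5,"dz":0,"wx":0,"wy":0,"wz":0},{"dx":0,"dy":0,"dz":0,"wx":0,"wy":0,"wz":0},{"dx":0,"dy":0,"dz":0,"wx":0,"wy":0,"wz":0}]'; python3 -c "
from h import *
Q=R.from_quat([-.2455,.9694,0.0005,0.002]);y=Q.as_matrix()[:,1]
plan([.4277,.2892,.1299],np.arctan2(y[1],y[0]))"
```

```text
t: 24.52
tcp_pos: [0.4437, 0.2528, 0.2152]
tool_rot: [-0.246, 0.969, 0.0, -0.002]
force: [0.4, -0.2, -0.7]
finger_gap: 0.177
gripper_force: 58.6
t: 25.15
tcp_pos: [0.4272, 0.2889, 0.2163]
tool_rot: [-0.245, 0.97, -0.0, 0.0]
force: [-0.9, -0.5, -1.4]
finger_gap: 0.173
gripper_force: 58.6
t 25.15 tcp [0.4272 0.2889 0.2163] shift cm [-0.06  0.    8.64] turn deg [-0.   0.  -0.1] q6 -1.69 after-turn shift [-0.06  0.    8.64]
```

```bash
python3 -m inch '[{"dx":-0.1,"dy":0,"dz":1,"wx":0,"wy":0,"wz":0},{"dx":0,"dy":0,"dz":2,"wx":0,"wy":0,"wz":0},{"dx":0,"dy":0,"dz":2.2,"wx":0,"wy":0,"wz":0},{"dx":0,"dy":0,"dz":1.8,"wx":0,"wy":0,"wz":0},{"dx":0,"dy":0,"dz":0.8,"wx":0,"wy":0,"wz":0},{"dx":0,"dy":0,"dz":0.4,"wx":0,"wy":0,"wz":0},{"dx":0,"dy":0,"dz":0.3,"wx":0,"wy":0,"wz":0},{"dx":0,"dy":0,"dz":0.1,"wx":0,"wy":0,"wz":0},{"dx":0,"dy":0,"dz":0,"wx":0,"wy":0,"wz":0}]'
```

```text
t: 26.28
tcp_pos: [0.4278, 0.2901, 0.1307]
tool_rot: [-0.246, 0.969, 0.0, 0.0]
force: [0.4, 0.0, -0.1]
finger_gap: 0.176
gripper_force: 58.6
```

Nearly down, so I lower it another 1 mm, release and rise.

```bash
python3 -m inch '[{"dx":0,"dy":0,"dz":0.1,"wx":0,"wy":0,"wz":0},{"dx":0,"dy":0,"dz":0,"wx":0,"wy":0,"wz":0},{"dx":0,"dy":0,"dz":0,"wx":0,"wy":0,"wz":0}]'; python3 -m inch '[{"dx":0,"dy":0,"dz":0,"wx":0,"wy":0,"wz":0},{"dx":0,"dy":0,"dz":0,"wx":0,"wy":0,"wz":0},{"dx":0,"dy":0,"dz":0,"wx":0,"wy":0,"wz":0},{"dx":0,"dy":0,"dz":0,"wx":0,"wy":0,"wz":0},{"dx":0,"dy":0,"dz":-1,"wx":0,"wy":0,"wz":0},{"dx":0,"dy":0,"dz":-3,"wx":0,"wy":0,"wz":0},{"dx":0,"dy":0,"dz":-5,"wx":0,"wy":0,"wz":0},{"dx":0,"dy":0,"dz":-5,"wx":0,"wy":0,"wz":0},{"dx":0,"dy":0,"dz":0,"wx":0,"wy":0,"wz":0},{"dx":0,"dy":0,"dz":0,"wx":0,"wy":0,"wz":0}]' 1; python3 -c "
from h import *
a=eyes.snapshot('wrist')[60:430,150:560]; b=eyes.snapshot('top')[80:450,120:510]
cv2.imwrite('pics/end.png',np.hstack([a,b])[:,:,::-1])"
```

```text
t: 26.65
tcp_pos: [0.4278, 0.2902, 0.1299]
tool_rot: [-0.246, 0.969, 0.0, 0.0]
force: [-1.0, -0.5, 5.1]
finger_gap: 0.172
gripper_force: 59.2
t: 27.9
tcp_pos: [0.4271, 0.2899, 0.2696]
tool_rot: [-0.246, 0.969, -0.0, 0.0]
force: [-0.1, 0.3, -0.5]
finger_gap: 1.0
gripper_force: 0.0
```

View pics/end.png

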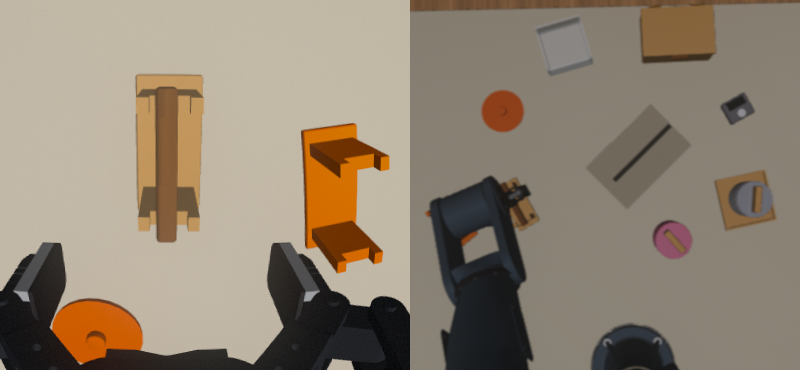

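The raker lies in both saddles of the bamboo stand (left panel, around (167,165)), and the canister stands in the tray (right panel, (750,198)). The lid and the timer look unmoved.

```bash
python3 -c "
from station import workorder
print(workorder.sign_off())"
```

```text
the job is handed in; nothing more can be done
None
```

The job is handed in at about 28 s with no verdict returned: the canister stands released in the bamboo tray, the joint was raked in one pass at about 4 cm/s to within about 1.5 mm of the open end, the raker is back in its stand stem down, and the lid and timer look unmoved.

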